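# Put the red socket back in the carrier and lift the carrier level

### The arm

A 6-joint arm with a two-finger parallel gripper is mounted at the origin on the work surface. World frame = base frame: x ahead of the robot, y to its left, z up, the work surface at z = 0. Lengths are in mm, angles in degrees, forces in N, time in s.
With the tool pointing down it reaches from about 425 to 1125 mm from the base axis. Payload 14.9 kg.
Tool frame: the origin (TCP) lies between the finger pads, 19 mm behind the fingertips; this is the grasp point; z points along the fingers, y is the line along which they close (so a half turn about z gives the same grasp; the last joint's range is limited). The gripper opens to 91 mm and grips with 3 to 60 N. Pads are 32 mm wide; open, the fingers measure 118 mm over their backs; the gripper's body (76 mm by 178 mm) begins 60 mm behind the grasp point.
Start: joints at [-75.304, 21.709, 99.362, -0, 58.929, -1.908], TCP at [200.028, -670.826, 232.732] pointing down, gripper open.
Joint ranges: [-158.91, 158.91], [-42.39, 125.64], [0.06, 152.35], [-60.88, 240.88], [17.5, 164.5], [-176.32, 176.32]. Speed limits (degrees/s): [108.29, 108.29, 136.94, 180, 180, 180].

### API

Orientations are given as [roll, pitch, yaw] about the fixed x, y, z axes, in that order (R = Rz(yaw) Ry(pitch) Rx(roll)).
In Python, from station import r, cams, telemetry gives the robot as it stands (r), with the cameras (cams) and the readings (telemetry).
- The arm moves only by the tool shift_gripper, called after "Emit:" as name([rows], argument=value, ...), one row to a line, values as JSON. Schema: {"type":"object","properties":{"motion":{"type":"array","items":{"type":"array","items":{"type":"number"},"minItems":6,"maxItems":6},"minItems":1,"maxItems":12},"aperture":{"type":"number"},"squeeze":{"type":"number"},"only":{"type":"string"},"quiet":{"type":"boolean"},"lines":{"type":"string"}},"required":["motion"],"additionalProperties":false}. motion is a list of rows, 1 to 12 of them, each of 6 numbers: dx, dy, dz in mm, then a rotation vector rx, ry, rz in degrees; each row shifts and turns the commanded pose from where the row before left it, along the tool's axes as they then stand; what a row does not reach is not made up. A row lasts 1/10 s, in which the tool goes at most 50 mm and 8.59 degrees, less where a joint would pass 70% of its speed; a pose out of reach is approached as far as the arm can. aperture is the opening from 0.0 (shut) to 1.0 (fully open), set as the call begins (left out keeps the last). The fingers move at their own pace and stop on an object; squeeze is the grip in N (left out, the last holds). Time passes only in rows, so rows that do not move let the fingers close. The tool returns the time, the measured TCP pose, the force, the opening and the grip force at its end. only (a regular expression) keeps the lines of the reply that match it, lines (a string "A,B") keeps lines A to B, and quiet returns only ok. Input that does not fit is refused with a message, and nothing moves.
- telemetry.read_state(): the state, without advancing time (a new reading comes with each control period).
- cams.capture(name): name is "scene" or "top" or "wrist"; returns the picture (420x560x3 uint8, red, green, blue); there is no depth.
- cams.camera_model(name): a dict with "fovy" (degrees; the focal length in pixels is half the picture's height over the tangent of half this angle, whatever the lens; pixels are square), "cx", "cy" (the principal point, pixels), "R" (3x3) and "t" (3): a world point X has camera coordinates R X + t. Camera axes: x right, y down, z forward; pixel columns grow to the right and rows downward; lengths in mm; the calibration is good to about 2 mm. A picture is of the moment at which its call begins: read the wrist's pose just before it. camera_model takes no time and is no camera call; for the wrist camera it gives the pose at the moment of the call.
- r.finish_job(): hands the job in; it is judged then, once.
The state is a dict: "time_s": time; "q": joint angles; "qd": joint speeds; "tau": joint torques, N m; "eef_pos": TCP position; "orientation": TCP orientation; "wrist_force": force on the tool from outside, world axes, zero at the start; "moment": the same for the moment, N m; "opening": opening from 0.0 (shut) to 1.0 (fully open); "grip_force": force on a finger pad.
Only numpy, scipy, OpenCV 4.12 (cv2) and the standard library are available. Lean on these libraries where they do the work, as an engineer would, in place of code of your own. Each camera call takes 0.05 s, during which the arm holds its last target. There are 200 camera calls.

### The job

Put the loose red socket back, standing upright and fully down, in the red cup of the socket carrier while the carrier stands on the bench, and let go of it. Then take the carrier by its bar handle and lift it straight up, about 10 cm clear of the bench, and finish while still holding it there, level and still, with the red, blue and green sockets in their cups; the program ends holding. The yellow socket stays out on the bench for the next job: leave it, and everything else on the bench, alone.

Things in the scene. Friction and masses are not known exactly. Their poses are not given: they have to be found in the camera images.
- carrier: socket carrier standing loose on the bench: grey tray 190 mm (its x) by 150 mm (its y), 8 mm thick, with four coloured cups standing at its corners and one black bar handle over its middle; 0.3 to 0.52 kg when empty. Origin at the centre of the tray's underside, z up. Cups in its own frame, centres at (x, y): red (60, 48), yellow (-60, 48), blue (60, -48), green (-60, -48) mm.
- handle (a point): middle of the carrier's black bar handle, on its axis, 85 mm above the carrier's underside; axes as the carrier's. The bar is 116 mm long (carrier's x), 16 mm thick (y), 20 mm tall, flat-sided, on two 12 mm posts 48 mm either side of the middle; below and beside its middle is free space. With three sockets loaded the weight hangs within about 15 mm of the middle.
- slot_red (a point): centre of the floor inside the red cup of the carrier (8 mm above the carrier's underside), z along the cup's axis. The cup is a red plastic ring, 35 mm inside, 43 mm outside, its rim 22 mm above this point. Empty at the start: the red socket belongs here.
- slot_blue (a point): centre of the floor inside the blue cup of the carrier (8 mm above the carrier's underside), z along the cup's axis. The cup is a blue plastic ring, 35 mm inside, 43 mm outside, its rim 22 mm above this point. Holds the blue socket.
- slot_green (a point): centre of the floor inside the green cup of the carrier (8 mm above the carrier's underside), z along the cup's axis. The cup is a green plastic ring, 35 mm inside, 43 mm outside, its rim 22 mm above this point. Holds the green socket.
- socket_red: deep wrench socket: an upright dark steel cylinder, 28 mm diameter, 65 mm tall, 0.12 kg, with a red sleeve round its top 18 mm and red top rim round a black hole. Origin at the centre of its underside, z up its axis. Stands loose on the bench at the start; to be put back.
- socket_yellow: deep wrench socket: an upright dark steel cylinder, 28 mm diameter, 65 mm tall, 0.12 kg, with a yellow sleeve round its top 18 mm and yellow top rim round a black hole. Origin at the centre of its underside, z up its axis. Stands loose on the bench; its own yellow cup in the carrier stays empty. Leave it alone.
- socket_blue: deep wrench socket: an upright dark steel cylinder, 28 mm diameter, 65 mm tall, 0.12 kg, with a blue sleeve round its top 18 mm and blue top rim round a black hole. Origin at the centre of its underside, z up its axis. Stands loose in the blue cup.
- socket_green: deep wrench socket: an upright dark steel cylinder, 28 mm diameter, 65 mm tall, 0.12 kg, with a green sleeve round its top 18 mm and green top rim round a black hole. Origin at the centre of its underside, z up its axis. Stands loose in the green cup.
- spray_can: steel spray can with white cap, 60 mm diameter, 170 mm tall, loose on the bench; leave alone. Origin at the centre of its underside.
- tape_roll: roll of black tape lying flat, 100 mm outside diameter, 25 mm tall, loose; leave alone. Origin at the centre of its underside.
- screwdriver: screwdriver with orange handle lying on the bench, loose; leave alone. Origin under its middle, x along it.
- file: long slim hand tool with pale wooden handle, 250 mm, lying on the bench, loose; leave alone. Origin under its middle, x along it.

How it is judged:
By the outcome, as a careful person would: the job done as asked, in the order asked, and still so for the second after the job is handed in, while the arm keeps its last pose, push and grip.
It also fails if it takes over 54 s, if anything falls off the work surface, if the arm or the gripper's body presses on something with over 40 N, if the wrist force passes 120 N, or if a joint passes its speed limit or range.

## Working session

There is one attempt and no reset: what is moved stays moved. The work goes in short steps, Python scripts to look and compute and a tool call to move; the robot and the scene stay as the last step left them, time stands still between calls to the robot, and variables do not carry over. Pictures are saved under pics/ and viewed, at most 12 in all, crops included, and the job is handed in when it is done.

```bash
ls; mkdir -p pics; python3 - <<'E'
from station import r, cams, telemetry
import cv2, numpy as np
s=telemetry.read_state();print(s)
a=cams.capture("scene");b=cams.capture("top")
cv2.imwrite("pics/s.png",a[:,:,::-1]);cv2.imwrite("pics/t.png",b[:,:,::-1])
for n in("scene","top","wrist"):
  m=cams.camera_model(n);print(n,m)
E
```

```text
pics
station.py
{'time_s': 0.0, 'q': array([-7.53044733e+01,  2.17382295e+01,  9.93967576e+01,  1.21027784e-04,
        5.89291927e+01, -1.90914953e+00]), 'qd': array([ 0.04983512,  0.08337919, -0.05076838, -0.03285799, -0.02479953,
        0.09775937]), 'tau': array([ 1.90915285e-03, -7.63736629e+01, -4.34375346e+01,  6.50938530e-02,
        4.24436247e-02, -6.20953870e-05]), 'eef_pos': array([ 199.9183    , -670.43679731,  232.08180477]), 'orientation': array([-1.79935859e+02, -2.24166860e-03,  1.66046124e+01]), 'wrist_force': array([-0.06203958, -0.43226472,  0.09232185]), 'moment': array([ 0.02281522, -0.03867414, -0.02438873]), 'grip_force': 0.0, 'opening': 1.0000187658387414}
scene {'fovy': 54.7070974150429, 'cx': 275.1113028573446, 'cy': 208.45461627733823, 'R': array([[ 0.83465044,  0.55064832,  0.01204412],
       [ 0.40411311, -0.59738734, -0.6926911 ],
       [-0.37423419,  0.58302212, -0.72113381]]), 't': array([-476.90033002, -213.76260656, 1269.50130636])}
top {'fovy': 48.98639058421117, 'cx': 284.30692897341487, 'cy': 210.80688289151934, 'R': array([[ 0.02278691, -0.99938849,  0.02652182],
       [-0.99144608, -0.02600006, -0.127901  ],
       [ 0.12851236, -0.02338048, -0.99143226]]), 't': array([ -52.24396167,  604.95109678, 1128.5637041 ])}
wrist {'fovy': 69.46863841653949, 'cx': 274.31387612130254, 'cy': 211.68227341070178, 'R': array([[ 0.28564298, -0.95833525, -0.00128179],
       [-0.91848697, -0.27414694,  0.28500024],
       [-0.27347717, -0.08023101, -0.95852659]]), 't': array([-698.6206515 ,  -31.62541428,  391.57340208])}
```

View pics/s.png

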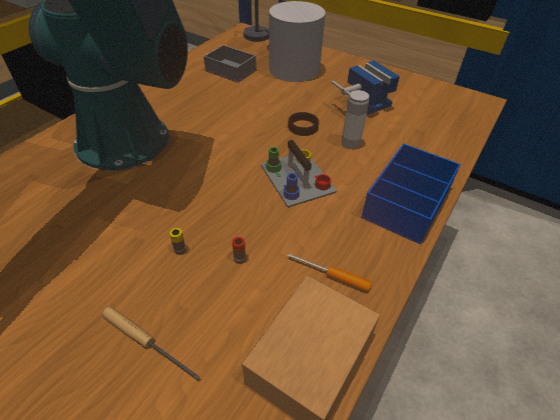

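View pics/t.png

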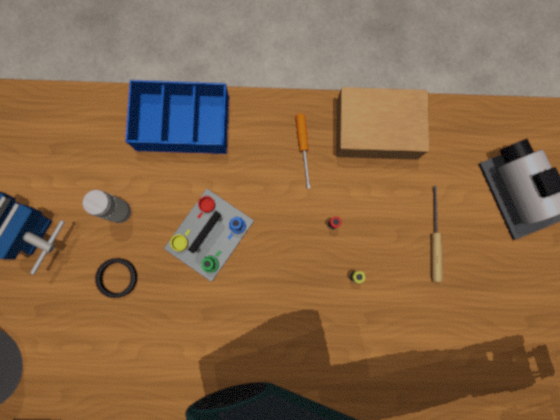

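The scene picture shows the red socket at (238,243), the yellow at (177,233) and the carrier at about (298,178), with an empty red cup at (323,182). In the top picture the red socket is at (335,223), the yellow at (359,277), and the red cup at (207,205). The other cups there are blue (237,226), green (209,264) and yellow (179,243), with the handle at (205,232).

```bash
cat > h.py <<'E'
from station import r, cams, telemetry
import cv2, numpy as np
from scipy.optimize import least_squares
HUE={"red":(174,6),"yellow":(24,34),"green":(45,85),"blue":(105,130)}
def mask(img,c,smin=130,vmin=50):
    h=cv2.cvtColor(img,cv2.COLOR_RGB2HSV);lo,hi=HUE[c];H=h[...,0]
    m=((H>=lo)&(H<=hi)) if lo<hi else ((H>=lo)|(H<=hi))
    return (m&(h[...,1]>smin)&(h[...,2]>vmin)).astype(np.uint8)
def blobs(img,c,amin=15,**k):
    n,l,s,ce=cv2.connectedComponentsWithStats(mask(img,c,**k))
    return [(s[i,4],ce[i].round(1),s[i,:4]) for i in range(1,n) if s[i,4]>=amin]
def f(m):return 210/np.tan(np.radians(m["fovy"]/2))
def proj(m,X):
    c=np.asarray(X,float)@m["R"].T+m["t"];return c[...,:2]/c[...,2:]*f(m)+[m["cx"],m["cy"]]
def ray(m,uv):
    d=m["R"].T@np.array([(uv[0]-m["cx"])/f(m),(uv[1]-m["cy"])/f(m),1]);return -m["R"].T@m["t"],d/np.linalg.norm(d)
def onz(m,uv,z):
    o,d=ray(m,uv);return o+d*(z-o[2])/d[2]
def tri(ms,uvs):
    A=0;b=0
    for m,u in zip(ms,uvs):
        o,d=ray(m,u);P=np.eye(3)-np.outer(d,d);A=A+P;b=b+P@o
    return np.linalg.solve(A,b)
E
python3 - <<'E'
from h import *
s=cv2.imread("pics/s.png")[:,:,::-1].copy();t=cv2.imread("pics/t.png")[:,:,::-1].copy()
ms,mt=cams.camera_model("scene"),cams.camera_model("top")
for c in HUE:
  print(c,"S",[b for b in blobs(s,c) if 120<b[1][0]<350 and 130<b[1][1]<270],"\n  T",[b for b in blobs(t,c) if 160<b[1][0]<380 and 180<b[1][1]<300])
print("red sock",tri([ms,mt],[(238.5,243),(335,223)]),"redcup",tri([ms,mt],[(323,182),(207,205)]))
for n,uv,z in(("red",(207,205),30),("yel",(179,243),30),("blue",(236,226),73),("green",(209,264),73),("han",(205,232),95),("rs",(335,223),65),("ys",(359,277),65),("can",(97,204),170)):print(n,onz(mt,uv,z).round(0))
m=cams.camera_model("wrist");print("cam",-m["R"].T@m["t"])
E
```

```text
red S [(np.int32(159), array([322.3, 180.9]), array([315, 174,  16,  16], dtype=int32)), (np.int32(60), array([237.7, 241.9]), array([232, 237,  12,  11], dtype=int32))] 
  T [(np.int32(208), array([206.1, 203.6]), array([198, 196,  17,  16], dtype=int32)), (np.int32(80), array([334.4, 222.1]), array([329, 217,  12,  11], dtype=int32))]
yellow S [(np.int32(19), array([307.9, 153.7]), array([304, 150,   7,   8], dtype=int32)), (np.int32(64), array([175.5, 232.5]), array([170, 228,  12,  10], dtype=int32))] 
  T [(np.int32(218), array([178.3, 242.4]), array([170, 235,  17,  16], dtype=int32)), (np.int32(88), array([357.8, 276.5]), array([352, 271,  13,  12], dtype=int32))]
green S [(np.int32(23), array([272.9, 149.6]), array([269, 147,   9,   6], dtype=int32))] 
  T [(np.int32(119), array([210.1, 263.8]), array([202, 257,  16,  15], dtype=int32))]
blue S [(np.int32(26), array([291.9, 176.2]), array([287, 173,  10,   7], dtype=int32))] 
  T [(np.int32(148), array([237.1, 225.2]), array([230, 218,  15,  15], dtype=int32))]
red sock [ 577.55529364 -163.36483157   56.35767548] redcup [620.11634364 162.38361377  18.07649577]
red [617. 160.  30.]
yel [519. 226.  30.]
blue [561.  81.  73.]
green [467. 142.  73.]
han [543. 152.  95.]
rs [ 576. -163.   65.]
ys [ 444. -223.   65.]
can [593. 383. 170.]
cam [ 277.59494236 -646.76647537  383.45128122]
```

Emit:
shift_gripper([
  [41, -32, 0, 0, 0, 0],
  [41, -32, 0, 0, 0, 0],
  [41, -32, 0, 0, 0, 0],
  [41, -32, 0, 0, 0, 0],
  [41, -32, 0, 0, 0, 0],
  [41, -32, 0, 0, 0, 0],
  [41, -32, 0, 0, 0, 0],
  [41, -32, 0, 0, 0, 0],
  [41, -32, 0, 0, 0, 0],
  [41, -32, 0, 0, 0, 0],
  [35, -28, 0, 0, 0, 0],
  [0, 0, 0, 0, 0, 0],
])

```text
time_s: 1.3
eef_pos: [517.4, -223.0, 232.7]
orientation: [-180.0, -0.0, 16.8]
wrist_force: [-0.2, 0.1, 0.1]
opening: 1.001
grip_force: 0.0
```

Emit:
shift_gripper([
  [0, 0, 0, 0, 0, -8],
  [0, 0, 0, 0, 0, -8],
  [0, 0, 0, 0, 0, -8],
  [0, 0, 0, 0, 0, -8],
  [0, 0, 0, 0, 0, -7.4],
  [0, 0, 0, 0, 0, 0],
  [0, 0, 0, 0, 0, 0],
])

```text
time_s: 2.0
eef_pos: [515.1, -226.8, 232.6]
orientation: [-180.0, 0.0, 55.8]
wrist_force: [-0.3, 0.2, -0.4]
opening: 0.999
grip_force: 0.0
```

```bash
python3 - <<'E'
from h import *
print(telemetry.read_state()["eef_pos"],telemetry.read_state()["orientation"])
m=cams.camera_model("wrist");a=cams.capture("wrist");cv2.imwrite("pics/w1.png",a[:,:,::-1]);np.save("w1.npy",m)
print(blobs(a,"red",60))
E
```

```text
[ 515.09808448 -226.81170951  232.58806303] [-1.79983516e+02  4.32698067e-03  5.57616440e+01]
[(np.int32(446), array([292.5, 112.8]), array([279,  98,  28,  30], dtype=int32))]
```

View pics/w1.png

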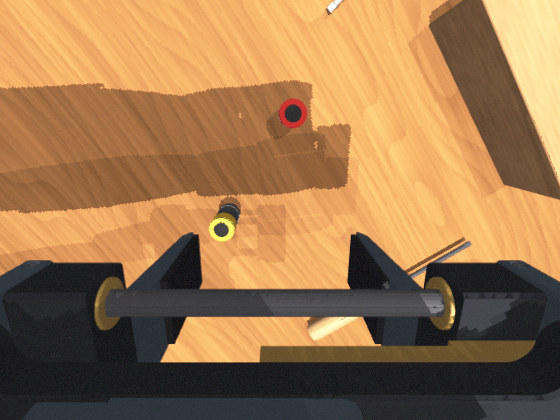

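The wrist view shows the red socket's rim, seen nearly from above, centred at (292,113), and the yellow socket at (222,230). The space around the red socket is clear. I take a second view from further along tool x.

Emit:
shift_gripper([
  [30, 5, 10, 0, 0, 0],
  [30, 5, 20, 0, 0, 0],
  [0, 0, 20, 0, 0, 0],
  [0, 0, 0, 0, 0, 0],
  [0, 0, 0, 0, 0, 0],
])

```text
time_s: 2.55
eef_pos: [557.0, -182.6, 182.9]
orientation: [-180.0, 0.0, 55.9]
wrist_force: [0.9, -0.2, 0.6]
opening: 0.996
grip_force: 0.0
```

```bash
python3 - <<'E'
from h import *
m2=cams.camera_model("wrist");s=telemetry.read_state();a2=cams.capture("wrist");cv2.imwrite("pics/w2.png",a2[:,:,::-1])
a1=cv2.imread("pics/w1.png")[:,:,::-1].copy();m1=np.load("w1.npy",allow_pickle=True).item()
u=[]
for a in(a1,a2):
  b=max(blobs(a,"red",60),key=lambda b:b[0]);
  k=mask(a,"red");c=max(cv2.findContours(k,cv2.RETR_EXTERNAL,cv2.CHAIN_APPROX_NONE)[0],key=len)
  e=cv2.fitEllipse(c);print(b,e);u.append(e[0])
X=tri([m1,m2],u);print(X,"z65:",[onz(m,p,65) for m,p in zip((m1,m2),u)])
from scipy.spatial.transform import Rotation as Ro
R=Ro.from_euler("xyz",s["orientation"],degrees=True).as_matrix()
print(s["eef_pos"],"tool delta to z50",R.T@(np.r_[X[:2],50]-s["eef_pos"]))
E
```

```text
(np.int32(446), array([292.5, 112.8]), array([279,  98,  28,  30], dtype=int32)) ((292.5708312988281, 112.89788818359375), (27.466453552246094, 29.010534286499023), 8.053857803344727)
(np.int32(596), array([283.7, 179.1]), array([269, 163,  31,  34], dtype=int32)) ((283.80010986328125, 179.85958862304688), (30.571908950805664, 33.08657455444336), 171.20750427246094)
[ 580.79041311 -162.41547543   57.76497435] z65: [array([ 580.46340699, -162.44608434,   65.        ]), array([ 581.24344445, -161.06735989,   65.        ])]
[ 556.97468509 -182.56207339  182.88448782] tool delta to z50 [ 30.06341706   8.5324184  132.87117899]
```

Emit:
shift_gripper([
  [30.5, 8.3, 0, 0, 0, 0],
  [0, 0, 45, 0, 0, 0],
  [0, 0, 40, 0, 0, 0],
  [0, 0, 30, 0, 0, 0],
  [0, 0, 18, 0, 0, 0],
  [0, 0, 0, 0, 0, 0],
  [0, 0, 0, 0, 0, 0],
])

```text
time_s: 3.3
eef_pos: [581.8, -162.3, 51.0]
orientation: [179.9, -0.0, 55.9]
wrist_force: [-0.1, -0.8, 0.8]
opening: 1.001
grip_force: 0.0
```

Emit:
shift_gripper([
  [0, 0, 0, 0, 0, 0],
  [0, 0, 0, 0, 0, 0],
  [0, 0, 0, 0, 0, 0],
  [0, 0, 0, 0, 0, 0],
  [0, 0, 0, 0, 0, 0],
  [0, 0, 0, 0, 0, 0],
  [0, 0, 0, 0, 0, 0],
  [0, 0, 0, 0, 0, 0],
  [0, 0, 0, 0, 0, 0],
  [0, 0, 0, 0, 0, 0],
], aperture=0, squeeze=25)

```text
time_s: 4.3
eef_pos: [581.1, -161.7, 49.7]
orientation: [-180.0, 0.0, 56.0]
wrist_force: [-0.2, -0.7, -0.5]
opening: 0.301
grip_force: 25.0
```

Emit:
shift_gripper([
  [0, 0, -40, 0, 0, 0],
  [0, 0, -50, 0, 0, 0],
  [0, 0, -50, 0, 0, 0],
  [20, -25, -30, 0, 0, 0],
  [28, -35, 0, 0, 0, 0],
  [28, -35, 0, 0, 0, 0],
  [28, -35, 0, 0, 0, 0],
  [28, -35, 0, 0, 0, 0],
  [28, -35, 0, 0, 0, 0],
  [0, 0, 0, 0, 0, 0],
  [0, 0, 0, 0, 0, 0],
])

```text
time_s: 5.4
eef_pos: [504.5, 83.4, 219.8]
orientation: [180.0, 0.0, 56.1]
wrist_force: [0.5, 0.1, -1.5]
opening: 0.303
grip_force: 25.0
```

```bash
python3 - <<'E'
from h import *
s=telemetry.read_state();m=cams.camera_model("wrist");a=cams.capture("wrist");cv2.imwrite("pics/w3.png",a[:,:,::-1]);np.save("w3.npy",m)
print(s["eef_pos"],s["opening"],s["grip_force"]);
for c in HUE:print(c,blobs(a,c,60))
E
```

```text
[504.54531543  83.38858143 219.7689115 ] 0.30270106898377225 24.987336695194244
red [(np.int32(1479), array([323.5,  70.5]), array([303,  48,  42,  46], dtype=int32)), (np.int32(99), array([291.5,  74. ]), array([285,  70,  14,   8], dtype=int32)), (np.int32(1455), array([274.2, 269.2]), array([247, 250,  55,  39], dtype=int32))]
yellow [(np.int32(180), array([207.4,  72.3]), array([192,  53,  35,  39], dtype=int32))]
green [(np.int32(831), array([215.2, 165. ]), array([194, 146,  42,  39], dtype=int32)), (np.int32(73), array([246.4, 162.5]), array([240, 160,  13,   6], dtype=int32))]
blue [(np.int32(1329), array([467. ,  10.6]), array([436,   0,  79,  33], dtype=int32)), (np.int32(908), array([322. , 162.6]), array([302, 143,  41,  40], dtype=int32)), (np.int32(81), array([292.2, 161.4]), array([286, 158,  13,   7], dtype=int32))]
```

View pics/w3.png

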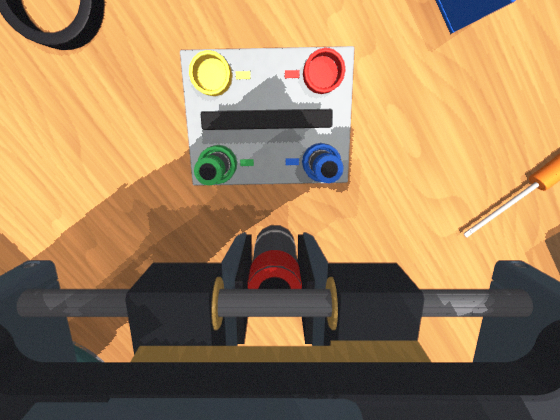

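The wrist view shows the carrier square to the tool, with the red cup empty at (324,70) and the yellow cup at (210,72). The blue socket is at (323,163), the green at (214,165), and the handle runs from (201,120) to (332,118). The held socket hangs straight. I take a second view and fit the carrier pose.

Emit:
shift_gripper([
  [25, 15, 0, 0, 0, 0],
  [25, 15, 0, 0, 0, 0],
  [0, 0, 0, 0, 0, 0],
  [0, 0, 0, 0, 0, 0],
  [0, 0, 0, 0, 0, 0],
])

```text
time_s: 5.95
eef_pos: [557.1, 106.4, 219.4]
orientation: [-180.0, 0.0, 55.9]
wrist_force: [-0.4, -0.3, -1.8]
opening: 0.306
grip_force: 25.0
```

```bash
cat > fit.py <<'E'
from h import *
HUE["yellow"]=(20,34)
def hullc(m,X,zr):
    t=np.linspace(0,2*np.pi,60,endpoint=False);P=[]
    for z in(X[2],X[2]+zr):P+=[[X[0]+21.5*np.cos(q),X[1]+21.5*np.sin(q),z] for q in t]
    h=cv2.convexHull(proj(m,np.array(P)).astype(np.float32));M=cv2.moments(h);return np.array([M["m10"],M["m01"]])/M["m00"],M["m00"]
def obs(a,c,near):
    k=mask(a,c,smin=150,vmin=60);k=cv2.morphologyEx(k,cv2.MORPH_OPEN,np.ones((3,3)))
    cs=[x for x in cv2.findContours(k,cv2.RETR_EXTERNAL,cv2.CHAIN_APPROX_NONE)[0] if len(x)>40]
    h=cv2.convexHull(min(cs,key=lambda x:np.linalg.norm(x.mean(0)[0]-near)));M=cv2.moments(h);return np.array([M["m10"],M["m01"]])/M["m00"],M["m00"]
def cups(p):
    x,y,w,z=p;c,s=np.cos(np.radians(w)),np.sin(np.radians(w))
    return {n:np.array([x+c*a-s*b,y+s*a+c*b,z+8]) for n,(a,b) in dict(red=(60,48),yellow=(-60,48),blue=(60,-48),green=(-60,-48)).items()}
def fit(views,p0,names=("red","yellow")):
    O={}
    for i,(m,a) in enumerate(views):
        for n in names:O[i,n]=obs(a,n,hullc(m,cups(p0)[n],22)[0])
    f=lambda p:np.concatenate([hullc(views[i][0],cups(p)[n],22)[0]-o[0] for (i,n),o in O.items()])
    s=least_squares(f,p0);
    print("p",s.x.round(2),"res",s.fun.round(1),"area o/m",[(round(o[1]),round(hullc(views[i][0],cups(s.x)[n],22)[1])) for (i,n),o in O.items()])
    return s.x
E
python3 - <<'E'
from fit import *
s=telemetry.read_state();m2=cams.camera_model("wrist");a2=cams.capture("wrist");cv2.imwrite("pics/w4.png",a2[:,:,::-1])
a1=cv2.imread("pics/w3.png")[:,:,::-1].copy();m1=np.load("w3.npy",allow_pickle=True).item()
p=fit([(m1,a1),(m2,a2)],[543,152,-34,0]);print(s["eef_pos"],s["orientation"],cups(p))
p0=fit([(m1,a1)],[543,152,-34,0]);p0=fit([(m2,a2)],[543,152,-34,0])
# overlay on view 2
v=a2[:,:,::-1].copy();c,q=np.cos(np.radians(p[2])),np.sin(np.radians(p[2]));Rz=np.array([[c,-q,0],[q,c,0],[0,0,1]])
for L in([(-95,-75,8),(95,-75,8),(95,75,8),(-95,75,8)],[(-58,-8,95),(58,-8,95),(58,8,95),(-58,8,95)],*[[(X+21.5*np.cos(t),Y+21.5*np.sin(t),30) for t in np.linspace(0,6.28,40)] for X in(60,-60) for Y in(48,-48)],*[[(X+14*np.cos(t),-48+14*np.sin(t),73) for t in np.linspace(0,6.28,40)] for X in(60,-60)]):
  P=proj(m2,np.array(L)@Rz.T+[p[0],p[1],0]);cv2.polylines(v,[np.int32(P*8)],True,(255,0,255),1,cv2.LINE_AA,3)
cv2.imwrite("pics/o4.png",cv2.resize(v[0:260,140:420],None,fx=2.2,fy=2.2))
E
```

```text
p [541.33 160.31 -33.43   0.  ] res [-3.7 -0.3  3.3  3.7 -3.7 -0.1  2.8 -2.1] area o/m [(1431, 1588), (476, 1629), (1180, 1313), (532, 1471)]
[557.10331522 106.40864178 219.36145741] [-1.79961865e+02  3.90492428e-02  5.59415814e+01] {'red': array([617.84977814, 167.31889875,   8.        ]), 'yellow': array([517.70042423, 233.4256829 ,   8.        ]), 'blue': array([564.96435082,  87.19941562,   8.        ]), 'green': array([464.81499691, 153.30619978,   8.        ])}
p [541.58 162.79 -35.34   0.  ] res [-3.3 -0.4  3.5 -0.7] area o/m [(1431, 1590), (476, 1652)]
p [541.98 159.24 -31.61   0.  ] res [-4.1 -1.4  2.7  0.2] area o/m [(1180, 1317), (532, 1462)]
```

View pics/o4.png

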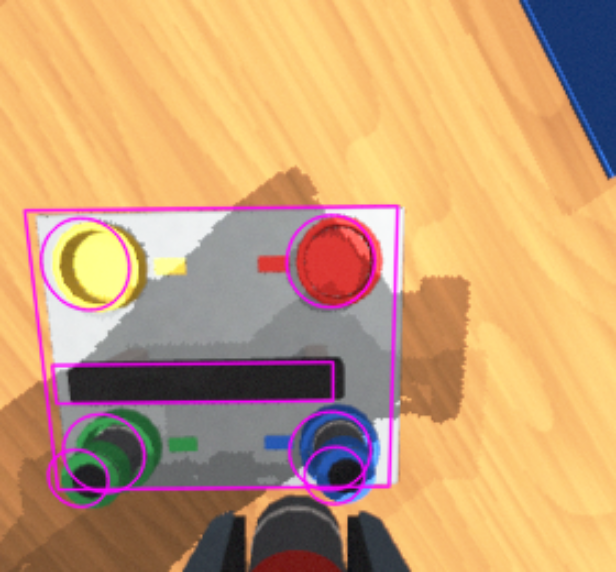

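The overlay shows the yellow threshold is biased: the true yellow cup is about 8 px right of the outline, while the tray fits loosely. I fix the masks and the derivative step, and add the black bar's outline to the fit.

```bash
cat > fit.py <<'E'
from h import *
HUE["yellow"]=(18,36)
OFF=dict(red=(60,48),yellow=(-60,48))
T=np.linspace(0,2*np.pi,80,endpoint=False)
def shape(n):
    if n=="bar":return np.array([(x,y,z) for x in(-58,58) for y in(-8,8) for z in(-10,10)],float)
    return np.array([(OFF[n][0]+21.5*np.cos(q),OFF[n][1]+21.5*np.sin(q),z) for q in T for z in(8,30)])
def hc(P):
    h=cv2.convexHull(np.asarray(P,np.float32));M=cv2.moments(h);return np.array([M["m10"],M["m01"]])/M["m00"],M["m00"]
def pose(p,n):   # p: x,y,yaw,cup z shift,bar z
    c,s=np.cos(np.radians(p[2])),np.sin(np.radians(p[2]))
    return shape(n)@np.array([[c,s,0],[-s,c,0],[0,0,1]])+[p[0],p[1],p[4] if n=="bar" else p[3]]
def obs(a,n,near):
    if n=="bar":k=(a.max(2)<45).astype(np.uint8)
    elif n=="yellow":
        h=cv2.cvtColor(a,cv2.COLOR_RGB2HSV);k=((h[...,0]>26)&(h[...,0]<36)&(h[...,1]>90)&(h[...,2]>60)).astype(np.uint8)
    else:k=mask(a,n,smin=130,vmin=40)
    k=cv2.morphologyEx(k,cv2.MORPH_OPEN,np.ones((3,3)))
    cs=[x for x in cv2.findContours(k,cv2.RETR_EXTERNAL,cv2.CHAIN_APPROX_NONE)[0] if len(x)>60]
    return hc(min(cs,key=lambda x:np.linalg.norm(hc(x)[0]-near)))
def fit(views,p0=(543,156,-34,0,85),names=("red","yellow","bar"),free=(0,1,2,3,4)):
    p0=np.array(p0,float);free=list(free)
    O={(i,n):obs(a,n,hc(proj(m,pose(p0,n)))[0]) for i,(m,a) in enumerate(views) for n in names}
    full=lambda d:np.array([p0[i]+(d[free.index(i)]-100 if i in free else 0) for i in range(5)])
    f=lambda d:np.concatenate([hc(proj(views[i][0],pose(full(d),n)))[0]-o[0] for (i,n),o in O.items()])
    s=least_squares(f,np.full(len(free),100.),diff_step=2e-3);p=full(s.x)
    print("p",p.round(2),"res",s.fun.round(1),"area o/m",[(n,round(o[1]),round(hc(proj(views[i][0],pose(p,n)))[1])) for (i,n),o in O.items()])
    return p
def pt(p,l):
    c,s=np.cos(np.radians(p[2])),np.sin(np.radians(p[2]));return np.array([p[0]+c*l[0]-s*l[1],p[1]+s*l[0]+c*l[1]])
E
python3 - <<'E'
from fit import *
from scipy.spatial.transform import Rotation as Ro
a1=cv2.imread("pics/w3.png")[:,:,::-1].copy();m1=np.load("w3.npy",allow_pickle=True).item()
a2=cv2.imread("pics/w4.png")[:,:,::-1].copy();m2=cams.camera_model("wrist");np.save("w4.npy",m2)
V=[(m1,a1),(m2,a2)]
p=fit(V);p=fit(V,free=(0,1,2));fit(V[:1],free=(0,1,2));fit(V[1:],free=(0,1,2))
s=telemetry.read_state();R=Ro.from_euler("xyz",s["orientation"],degrees=True).as_matrix()
print("red cup",pt(p,(60,48)),"delta",R.T@(np.r_[pt(p,(60,48)),s["eef_pos"][2]]-s["eef_pos"]),s["orientation"][2])
E
```

```text
p [542.91 158.06 -33.7    2.12  79.25] res [-0.9  0.8 -1.  -0.2  4.3 -0.6 -1.1  1.2 -0.3 -0.5 -1.7 -0.5] area o/m [('red', 1453, 1609), ('yellow', 1396, 1643), ('bar', 1576, 2449), ('red', 1202, 1324), ('yellow', 1214, 1481), ('bar', 2204, 2447)]
p [543.19 158.19 -33.58   0.    85.  ] res [-1.1  0.7 -0.5 -0.   4.3 -0.9 -1.1  0.8  0.3 -0.6 -2.4  0.2] area o/m [('red', 1453, 1589), ('yellow', 1396, 1621), ('bar', 1576, 2554), ('red', 1202, 1309), ('yellow', 1214, 1462), ('bar', 2204, 2548)]
p [541.95 158.89 -34.36   0.    85.  ] res [-1.9  1.7 -1.3 -0.7  2.6 -0.8] area o/m [('red', 1453, 1582), ('yellow', 1396, 1627), ('bar', 1576, 2553)]
p [544.6  157.44 -32.67   0.    85.  ] res [-0.4 -0.3  1.1  0.2 -0.6  0. ] area o/m [('red', 1202, 1313), ('yellow', 1214, 1457), ('bar', 2204, 2542)]
red cup [619.7223141  164.99099078] delta [ 8.35207088e+01  1.91996032e+01 -5.01311599e-02] 55.94718653893855
```

```bash
sed -i 's/a.max(2)<45/a.max(2)<62/' fit.py; python3 - <<'E'
from fit import *
from scipy.spatial.transform import Rotation as Ro
L=lambda k:(np.load(f"w{k}.npy",allow_pickle=True).item(),cv2.imread(f"pics/w{k}.png")[:,:,::-1].copy())
V=[L(3),L(4)]
p=fit(V);fit(V,free=(0,1,2));p=fit(V,names=("red","yellow"),free=(0,1,2,3))
s=telemetry.read_state();R=Ro.from_euler("xyz",s["orientation"],degrees=True).as_matrix()
print("red cup",pt(p,(60,48)),"delta",R.T@(np.r_[pt(p,(60,48)),s["eef_pos"][2]]-s["eef_pos"]),s["orientation"][2])
# held socket bottom, overlay of expected position with x offset
m,a=V[1];v=a[:,:,::-1].copy()
for z,c in((-50,(255,0,255)),(15,(0,255,255))):
  P=np.array([(14*np.cos(t),14*np.sin(t),-z) for t in T])@R.T+s["eef_pos"];cv2.polylines(v,[np.int32(proj(m,P)*8)],True,c,1,cv2.LINE_AA,3)
P=pose(p,"red");[cv2.polylines(v,[np.int32(proj(m,P[i::2])*8)],True,(255,0,255),1,cv2.LINE_AA,3) for i in(0,1)]
P=pose(p,"yellow");[cv2.polylines(v,[np.int32(proj(m,P[i::2])*8)],True,(255,0,255),1,cv2.LINE_AA,3) for i in(0,1)]
cv2.imwrite("pics/o5.png",cv2.resize(v[80:340,140:420],None,fx=2.3,fy=2.3))
E
```

```text
p [543.09 158.01 -33.63   2.18  79.97] res [-0.8  0.6 -0.9 -0.2  3.8 -0.4 -1.   1.  -0.2 -0.4 -1.4 -0.4] area o/m [('red', 1453, 1610), ('yellow', 1396, 1643), ('bar', 1728, 2462), ('red', 1202, 1325), ('yellow', 1214, 1481), ('bar', 2289, 2458)]
p [543.33 158.15 -33.52   0.    85.  ] res [-1.   0.6 -0.4 -0.   3.7 -0.8 -1.1  0.7  0.4 -0.6 -2.1  0.2] area o/m [('red', 1453, 1590), ('yellow', 1396, 1621), ('bar', 1728, 2555), ('red', 1202, 1310), ('yellow', 1214, 1462), ('bar', 2289, 2547)]
p [544.24 157.48 -33.09   2.93  85.  ] res [ 0.1 -0.3 -0.3  0.1 -0.2  0.3  0.3 -0.1] area o/m [('red', 1453, 1624), ('yellow', 1396, 1647), ('red', 1202, 1334), ('yellow', 1214, 1485)]
red cup [620.71357498 164.93915666] delta [ 8.40328263e+01  2.00499090e+01 -5.07966369e-02] 55.94718653893855
```

View pics/o5.png

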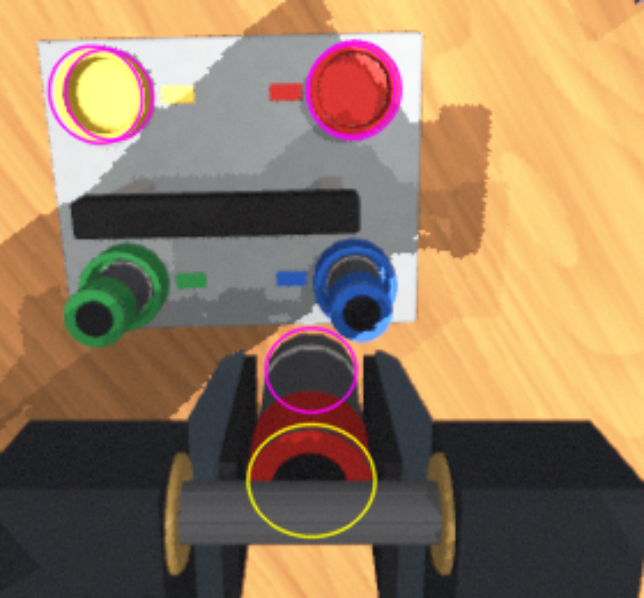

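The overlay shows the red cup fits well at crop (354,90). The held socket's bottom edge sits about 2 px behind its predicted place, roughly 1 mm toward −x. I move over the cup with the bottom just above the rim and look again.

Emit:
shift_gripper([
  [28, 6, 0, 0, 0, 0],
  [28, 7, 0, 0, 0, 0],
  [28, 7, 20, 0, 0, 0],
  [0.5, 0, 40, 0, 0, 0],
  [0, 0, 40, 0, 0, 0],
  [0, 0, 24, 0, 0, 0],
  [0, 0, 0, 0, 0, 0],
  [0, 0, 0, 0, 0, 0],
  [0, 0, 0, 0, 0, 0],
])

```text
time_s: 6.9
eef_pos: [622.5, 166.3, 97.7]
orientation: [179.9, -0.1, 56.0]
wrist_force: [-0.9, 0.6, -1.5]
opening: 0.304
grip_force: 25.0
```

```bash
python3 - <<'E'
from fit import *
from scipy.spatial.transform import Rotation as Ro
s=telemetry.read_state();m=cams.camera_model("wrist");a=cams.capture("wrist");cv2.imwrite("pics/w6.png",a[:,:,::-1])
R=Ro.from_euler("xyz",s["orientation"],degrees=True).as_matrix();print(s["eef_pos"],s["orientation"])
v=a[:,:,::-1].copy()
P=np.array([(14*np.cos(t),14*np.sin(t),50) for t in T])@R.T+s["eef_pos"];cv2.polylines(v,[np.int32(proj(m,P)*8)],True,(0,255,255),1,cv2.LINE_AA,3)
for rad in(17.5,21.5):
  P=np.array([(620.3+rad*np.cos(t),165+rad*np.sin(t),30) for t in T]);cv2.polylines(v,[np.int32(proj(m,P)*8)],True,(255,0,255),1,cv2.LINE_AA,3)
cv2.imwrite("pics/o6.png",cv2.resize(v[100:320,170:400],None,fx=2.6,fy=2.6))
E
```

```text
[622.46256314 166.3005814   97.73030761] [ 1.79901546e+02 -1.05527943e-01  5.59896517e+01]
```

View pics/o6.png

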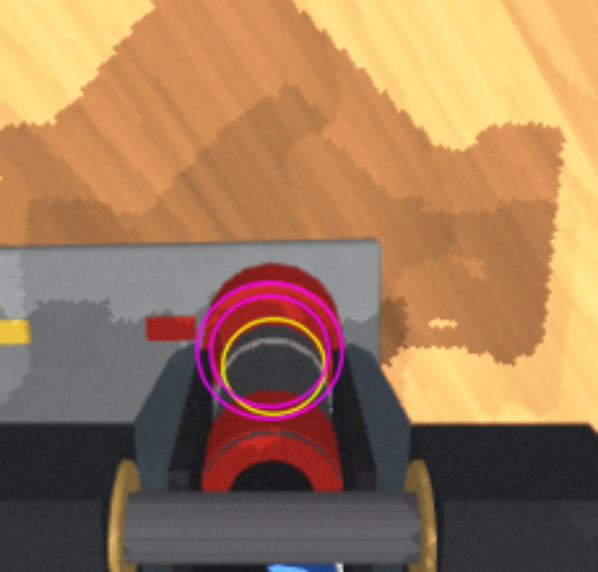

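The overlay disagrees with the prediction: the cup rim is about 7 px higher in the picture and the socket bottom about 8 px lower. Before lowering, I take a settled picture and check levels along the socket.

Emit:
shift_gripper([
  [0, 0, 0, 0, 0, 0],
  [0, 0, 0, 0, 0, 0],
  [0, 0, 0, 0, 0, 0],
])

```text
time_s: 7.25
eef_pos: [621.7, 166.3, 96.3]
orientation: [180.0, -0.0, 56.0]
wrist_force: [-0.1, -0.5, -1.7]
opening: 0.3
grip_force: 25.0
```

```bash
python3 - <<'E'
from fit import *
from scipy.spatial.transform import Rotation as Ro
s=telemetry.read_state();m=cams.camera_model("wrist");a=cams.capture("wrist");cv2.imwrite("pics/w7.png",a[:,:,::-1]);np.save("w7.npy",m)
R=Ro.from_euler("xyz",s["orientation"],degrees=True).as_matrix();print(s["eef_pos"],s["orientation"])
print("cam in tool",R.T@(-m["R"].T@m["t"]-s["eef_pos"]),"px/mm test",proj(m,s["eef_pos"]+R@[0,0,50]))
v=a[:,:,::-1].copy()
for d in(50,3,-15):
  P=np.array([(14*np.cos(t),14*np.sin(t),d) for t in T])@R.T+s["eef_pos"];cv2.polylines(v,[np.int32(proj(m,P)*8)],True,(0,255,255),1,cv2.LINE_AA,3)
for rad,z in((17.5,30),(21.5,30),(21.5,8)):
  P=np.array([(620.3+rad*np.cos(t),165+rad*np.sin(t),z) for t in T]);cv2.polylines(v,[np.int32(proj(m,P)*8)],True,(255,0,255),1,cv2.LINE_AA,3)
P=np.array([np.r_[pt([544.2,157.5,-33.1],l),8] for l in((95,75),(-95,75),(-95,-75),(95,-75))]);cv2.polylines(v,[np.int32(proj(m,P)*8)],True,(255,255,0),1,cv2.LINE_AA,3)
cv2.imwrite("pics/o7.png",cv2.resize(v[140:320,150:350],None,fx=3.3,fy=3.3))
E
```

```text
[621.65906736 166.33778253  96.25306608] [ 1.79972937e+02 -3.05212981e-02  5.60024186e+01]
cam in tool [  81.56022727   -0.34840125 -151.27355201] px/mm test [274.8718542  240.88005611]
```

View pics/o7.png

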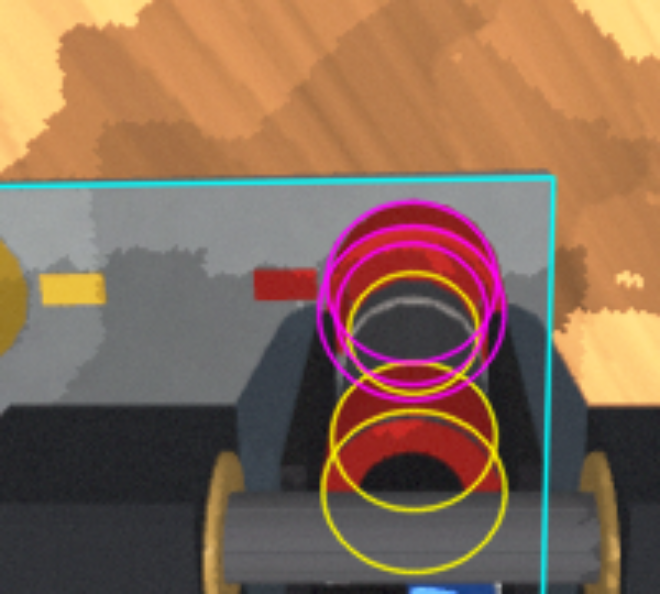

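Settled, everything lines up: the tray edge, cup rim and base, and the socket levels all match within about 1 mm. I lower now.

Emit:
shift_gripper([
  [-1, 0, 10, 0, 0, 0],
  [0, 0, 10, 0, 0, 0],
  [0, 0, 8, 0, 0, 0],
  [0, 0, 6, 0, 0, 0],
  [0, 0, 2.5, 0, 0, 0],
  [0, 0, 0, 0, 0, 0],
  [0, 0, 0, 0, 0, 0],
  [0, 0, 0, 0, 0, 0],
])

```text
time_s: 8.1
eef_pos: [621.1, 165.5, 59.6]
orientation: [180.0, -0.0, 56.0]
wrist_force: [-0.4, 1.2, -0.3]
opening: 0.304
grip_force: 25.0
```

Emit:
shift_gripper([
  [0, 0, 0.8, 0, 0, 0],
  [0, 0, 0.6, 0, 0, 0],
  [0, 0, 0.6, 0, 0, 0],
  [0, 0, 0, 0, 0, 0],
  [0, 0, 0, 0, 0, 0],
  [0, 0, 0, 0, 0, 0],
])

```text
time_s: 8.7
eef_pos: [621.1, 165.5, 57.6]
orientation: [180.0, -0.0, 56.0]
wrist_force: [-1.9, 0.0, 6.6]
opening: 0.299
grip_force: 25.0
```

Emit:
shift_gripper([
  [0, 0, 0, 0, 0, 0],
  [0, 0, 0, 0, 0, 0],
  [0, 0, 0, 0, 0, 0],
  [0, 0, 0, 0, 0, 0],
  [0, 0, 0, 0, 0, 0],
], aperture=0.7)

```text
time_s: 9.2
eef_pos: [620.9, 165.5, 57.2]
orientation: [-180.0, 0.0, 56.0]
wrist_force: [-0.6, -0.6, 0.1]
opening: 0.688
grip_force: 0.0
```

Emit:
shift_gripper([
  [0, 0, -20, 0, 0, 0],
  [0, 0, -40, 0, 0, 0],
  [0, 0, -45, 0, 0, 0],
  [-15, -20, -35, 0, 0, 0],
  [-35, -20, -20, 0, 0, 0],
  [-40, -20, 0, 0, 0, 0],
  [-20, 0, 0, 0, 0, 0],
  [0, 0, 0, 0, 0, 0],
  [0, 0, 0, 0, 0, 0],
  [0, 0, 0, 0, 0, 0],
])

```text
time_s: 10.2
eef_pos: [510.6, 108.1, 217.2]
orientation: [180.0, -0.0, 56.0]
wrist_force: [0.3, -0.2, -0.2]
opening: 0.702
grip_force: 0.0
```

```bash
python3 - <<'E'
from fit import *
s=telemetry.read_state();m=cams.camera_model("wrist");a=cams.capture("wrist");cv2.imwrite("pics/w8.png",a[:,:,::-1]);np.save("w8.npy",m)
print(s["eef_pos"])
p=fit([(m,a)],(544,158,-33.3,0,85),names=("yellow","bar"),free=(0,1,2))
E
```

```text
[510.55396478 108.08544829 217.18010747]
p [543.95 157.81 -33.22   0.    85.  ] res [ 0.2  0.2 -0.2 -0.2] area o/m [('yellow', 1279, 1498), ('bar', 2304, 2549)]
```

View pics/w8.png

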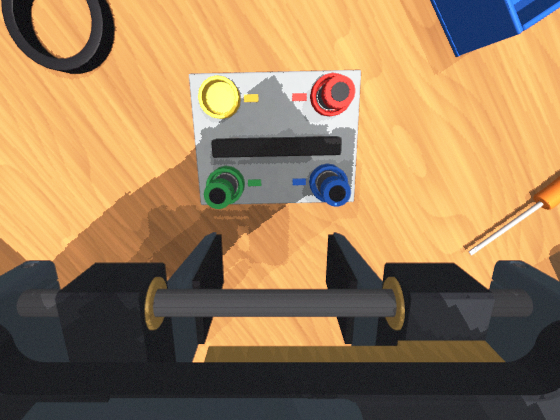

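The picture shows the red socket standing in the red cup, its hole at (338,90) shifted outward from the nadir as an upright one should be. The other sockets are in place. I check its height numerically and work out the move to the handle.

```bash
python3 - <<'E'
from fit import *
L=lambda k:(np.load(f"w{k}.npy",allow_pickle=True).item(),cv2.imread(f"pics/w{k}.png")[:,:,::-1].copy())
V=[L(4),L(8)];fit(V,(544,158,-33.3,0,80),names=("yellow","bar"));p=fit(V,(544,158,-33.3,0,85),names=("yellow","bar"),free=(0,1,2,4))
m,a=V[1]
for n,l,u in(("red",(60,48),(338,90)),("blue",(60,-48),(337,194)),("green",(-60,-48),(217,195))):
  k=(a[u[1]-9:u[1]+10,u[0]-9:u[0]+10].max(2)<75);k=np.argwhere(k).mean(0)[::-1]+np.array(u)-9
  print(n,"hole",k.round(1),"pred z73",proj(m,np.r_[pt(p,l),73]).round(1),"z95",proj(m,np.r_[pt(p,l),95]).round(1))
s=telemetry.read_state();w=np.radians(146.7);t=pt(p,(8,0));d=np.r_[t-s["eef_pos"][:2]];y=np.radians(s["orientation"][2])
print("target",t,"delta now-axes",d@[np.cos(y),np.sin(y)],d@[np.sin(y),-np.cos(y)],s["orientation"][2])
E
```

```text
p [543.77 157.01 -33.67   5.32  78.87] res [ 0.  -0.1 -0.1 -0.2 -0.1  0.   0.1  0.2] area o/m [('yellow', 1214, 1506), ('bar', 2289, 2440), ('yellow', 1279, 1546), ('bar', 2304, 2441)]
p [543.81 157.58 -33.09   0.    80.5 ] res [ 0.8  0.1 -0.6 -0.4  0.1  0.6 -0.2 -0.2] area o/m [('yellow', 1214, 1458), ('bar', 2289, 2464), ('yellow', 1279, 1496), ('bar', 2304, 2469)]
red hole [nan nan] pred z73 [339.7  90.7] z95 [345.1  88.2]
blue hole [336.8 193.1] pred z73 [335.3 193.7] z95 [339.9 199. ]
green hole [216.9 195.5] pred z73 [215.5 195.5] z95 [211.1 201. ]
target [550.51408148 153.20766041] delta now-axes 59.76302444387034 8.005495016038175 56.00982925436949<stdin>:6: RuntimeWarning: Mean of empty slice.
  ret = um.true_divide(
```

Emit:
shift_gripper([
  [30, 4, 0, 0, 0, 0],
  [29.8, 4, 0, 0, 0, 0],
  [0, 0, 0, 0, 0, 0],
])

```text
time_s: 10.55
eef_pos: [552.1, 155.2, 217.1]
orientation: [180.0, -0.1, 56.1]
wrist_force: [-0.7, -0.9, 0.6]
opening: 0.701
grip_force: 0.0
```

Emit:
shift_gripper([
  [0, 0, 0, 0, 0, -8.25],
  [0, 0, 0, 0, 0, -8.25],
  [0, 0, 0, 0, 0, -8.25],
  [0, 0, 0, 0, 0, -8.25],
  [0, 0, 0, 0, 0, -8.25],
  [0, 0, 0, 0, 0, -8.25],
  [0, 0, 0, 0, 0, -8.25],
  [0, 0, 0, 0, 0, -8.25],
  [0, 0, 0, 0, 0, -8.25],
  [0, 0, 0, 0, 0, -8.25],
  [0, 0, 0, 0, 0, -8.2],
  [0, 0, 0, 0, 0, 0],
])

```text
time_s: 11.75
eef_pos: [549.6, 152.9, 216.9]
orientation: [-180.0, -0.0, 146.9]
wrist_force: [0.9, 0.7, -0.2]
opening: 0.701
grip_force: 0.0
```

Emit:
shift_gripper([
  [0, 0, 20, 0, 0, 0],
  [0, 0, 20, 0, 0, 0],
  [0, 0, 10, 0, 0, 0],
  [0, 0, 0, 0, 0, 0],
  [0, 0, 0, 0, 0, 0],
  [0, 0, 0, 0, 0, 0],
])

```text
time_s: 12.35
eef_pos: [550.3, 153.0, 168.1]
orientation: [179.9, 0.0, 146.7]
wrist_force: [-0.1, 0.3, -1.0]
opening: 0.701
grip_force: 0.0
```

```bash
python3 - <<'E'
from fit import *
from scipy.spatial.transform import Rotation as Ro
s=telemetry.read_state();m=cams.camera_model("wrist");a=cams.capture("wrist")
R=Ro.from_euler("xyz",s["orientation"],degrees=True).as_matrix();print(s["eef_pos"],s["orientation"])
p=[543.9,157.7,-33.2,0,85]
t=np.r_[pt(p,(8,0)),85];print("delta",R.T@(t-s["eef_pos"]))
v=a[:,:,::-1].copy();P=pose(p,"bar");cv2.polylines(v,[cv2.convexHull(np.int32(proj(m,P)*8))],True,(255,0,255),1,cv2.LINE_AA,3)
P=pose(p,"yellow");[cv2.polylines(v,[np.int32(proj(m,P[i::2])*8)],True,(255,0,255),1,cv2.LINE_AA,3) for i in(0,1)]
for x,y in((60,48),(60,-48),(-60,-48)):
  P=np.array([np.r_[pt(p,(x+14*np.cos(q),y+14*np.sin(q))),73] for q in T]);cv2.polylines(v,[np.int32(proj(m,P)*8)],True,(255,0,255),1,cv2.LINE_AA,3)
cv2.imwrite("pics/o9.png",v)
E
```

```text
[550.27255223 153.0283638  168.1385854 ] [1.79948825e+02 4.80724080e-02 1.46657815e+02]
delta [-3.88625936e-02  3.45696120e-01  8.31389892e+01]
```

View pics/o9.png

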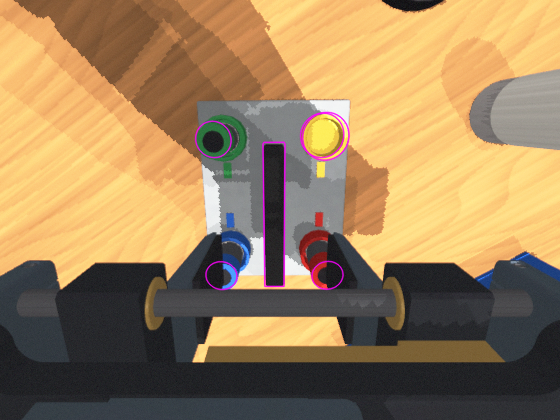

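The bar's outline matches from (264,143) to (286,286), centred between the open fingers, and the sockets lie outside the pads' path. I descend and grip.

Emit:
shift_gripper([
  [0, 0, 25, 0, 0, 0],
  [0, 0, 25, 0, 0, 0],
  [0, 0, 20, 0, 0, 0],
  [0, 0.3, 13, 0, 0, 0],
  [0, 0, 0, 0, 0, 0],
  [0, 0, 0, 0, 0, 0],
  [0, 0, 0, 0, 0, 0],
])

```text
time_s: 13.1
eef_pos: [550.6, 153.3, 85.4]
orientation: [179.9, 0.1, 146.7]
wrist_force: [0.3, 0.9, 0.4]
opening: 0.7
grip_force: 0.0
```

Emit:
shift_gripper([
  [0, 0, 0, 0, 0, 0],
  [0, 0, 0, 0, 0, 0],
  [0, 0, 0, 0, 0, 0],
  [0, 0, 0, 0, 0, 0],
  [0, 0, 0, 0, 0, 0],
  [0, 0, 0, 0, 0, 0],
  [0, 0, 0, 0, 0, 0],
  [0, 0, 0, 0, 0, 0],
  [0, 0, 0, 0, 0, 0],
], aperture=0, squeeze=55)

```text
time_s: 14.0
eef_pos: [549.8, 153.1, 84.2]
orientation: [-180.0, -0.0, 146.7]
wrist_force: [0.6, -0.8, 0.7]
opening: 0.174
grip_force: 55.0
```

Opening 0.174 × 91 ≈ 16 mm, so the bar is gripped. I lift straight up gently.

Emit:
shift_gripper([
  [0, 0, -3, 0, 0, 0],
  [0, 0, -6, 0, 0, 0],
  [0, 0, -10, 0, 0, 0],
  [0, 0, -13, 0, 0, 0],
  [0, 0, -14, 0, 0, 0],
  [0, 0, -14, 0, 0, 0],
  [0, 0, -14, 0, 0, 0],
  [0, 0, -12, 0, 0, 0],
  [0, 0, -8, 0, 0, 0],
  [0, 0, -4, 0, 0, 0],
  [0, 0, -2, 0, 0, 0],
  [0, 0, 0, 0, 0, 0],
])

```text
time_s: 15.2
eef_pos: [549.7, 153.1, 184.1]
orientation: [-180.0, -0.0, 146.7]
wrist_force: [0.2, -0.6, -8.1]
opening: 0.171
grip_force: 55.0
```

Emit:
shift_gripper([
  [0, 0, 0, 0, 0, 0],
  [0, 0, 0, 0, 0, 0],
  [0, 0, 0, 0, 0, 0],
  [0, 0, 0, 0, 0, 0],
  [0, 0, 0, 0, 0, 0],
])

```text
time_s: 15.7
eef_pos: [549.9, 153.2, 184.1]
orientation: [-180.0, -0.0, 146.7]
wrist_force: [0.6, 0.5, -7.0]
opening: 0.169
grip_force: 55.0
```

```bash
python3 - <<'E'
from fit import *
s=telemetry.read_state();print(s["moment"])
a=cams.capture("scene");w=cams.capture("wrist")
c=cv2.resize(a[60:230,200:400],None,fx=2,fy=2);w2=cv2.resize(w,(400,300));o=np.zeros((340,800,3),np.uint8);o[:340,:400]=c;o[:300,400:]=w2
cv2.imwrite("pics/f.png",o[:,:,::-1])
E
```

```text
[ 0.123684   -0.18582911 -0.00198609]
```

View pics/f.png

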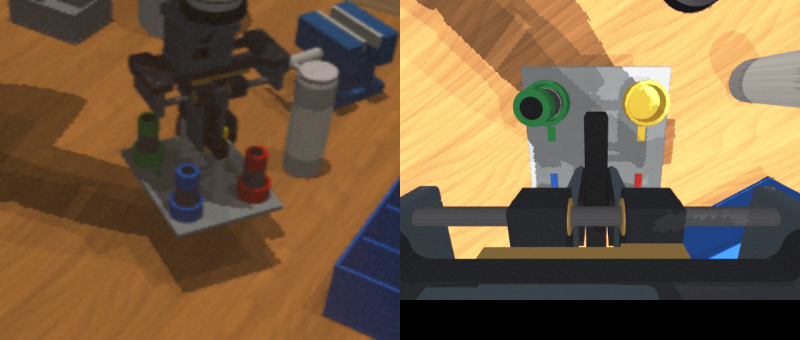

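The carrier hangs clear of the bench with red, blue and green upright in their cups; the tray's far corners are at about (169,94) and (379,94) in full wrist pixels. I check level numerically against the unlifted model raised by 100 mm.

```bash
python3 - <<'E'
from fit import *
s=telemetry.read_state();m=cams.camera_model("wrist");a=cams.capture("wrist");print(s["eef_pos"][2],s["qd"].round(2).max())
p=[543.6,157.6,-33.3,99.5,184.5]
for tilt in(-3,-1.5,0,1.5,3):
  q=[]
  for l in((-95,-75),(-95,75)):
    # rotation about carrier y at grip (8,0,85)
    t=np.radians(tilt);dx,dz=l[0]-8,8-85;X=8+dx*np.cos(t)+dz*np.sin(t);Z=85-dx*np.sin(t)+dz*np.cos(t)
    q.append(proj(m,np.r_[pt(p,(X,l[1])),Z+99.5]))
  o=obs(a,"yellow",(345,142))[0]
  t=np.radians(tilt);S=shape("yellow");dx,dz=S[:,0]-8,S[:,2]-85;X=8+dx*np.cos(t)+dz*np.sin(t);Z=85-dx*np.sin(t)+dz*np.cos(t)
  print(tilt,np.round(q,0).tolist(),"yellow pred",hc(proj(m,np.array([np.r_[pt(p,(x,y)),z+99.5] for x,y,z in zip(X,S[:,1],Z)])))[0].round(1),"obs",o.round(1))
E
```

```text
184.20658237997256 0.08
-3 [[170.0, 97.0], [378.0, 97.0]] yellow pred [343.  146.1] obs [357.8 132.6]
-1.5 [[168.0, 93.0], [379.0, 93.0]] yellow pred [343.6 143.8] obs [357.8 132.6]
0 [[167.0, 90.0], [381.0, 90.0]] yellow pred [344.3 141.4] obs [357.8 132.6]
1.5 [[165.0, 86.0], [382.0, 86.0]] yellow pred [345.  139.1] obs [357.8 132.6]
3 [[163.0, 83.0], [384.0, 83.0]] yellow pred [345.8 136.9] obs [357.8 132.6]
```

```bash
cat > e.py <<'E'
from h import *
a=cams.capture("wrist").astype(float)
for c in (240,270,300):
  h=cv2.cvtColor(a.astype(np.uint8),cv2.COLOR_RGB2HSV)[80:120,c-6:c+7,1].mean(1);print(c,80+int(np.argmin(np.diff(h))),h[5:25].round(0).astype(int).tolist())
s=telemetry.read_state();print(s["time_s"],s["eef_pos"],s["wrist_force"],s["moment"])
E
python3 e.py
```

```text
240 92 [147, 148, 146, 147, 149, 150, 149, 105, 9, 8, 7, 7, 7, 6, 6, 6, 6, 7, 8, 7]
270 92 [148, 149, 149, 148, 150, 149, 150, 106, 10, 7, 8, 7, 6, 7, 6, 7, 7, 7, 9, 7]
300 92 [145, 145, 145, 144, 142, 142, 141, 115, 16, 6, 7, 6, 6, 7, 8, 8, 8, 7, 8, 7]
15.9 [549.87520408 153.18755589 184.23348631] [-0.30781715  0.37006983 -7.55361179] [ 0.1539468  -0.12359278  0.00083042]
```

Emit:
shift_gripper([
  [0, 0, 0, 0, 0, 0],
  [0, 0, 0, 0, 0, 0],
  [0, 0, 0, 0, 0, 0],
  [0, 0, 0, 0, 0, 0],
  [0, 0, 0, 0, 0, 0],
  [0, 0, 0, 0, 0, 0],
  [0, 0, 0, 0, 0, 0],
  [0, 0, 0, 0, 0, 0],
  [0, 0, 0, 0, 0, 0],
  [0, 0, 0, 0, 0, 0],
], squeeze=60)

```text
time_s: 16.9
eef_pos: [549.9, 153.2, 184.2]
orientation: [-180.0, -0.0, 146.7]
wrist_force: [-0.2, -0.2, -8.9]
opening: 0.174
grip_force: 60.0
```

```bash
python3 e.py
```

```text
240 92 [148, 147, 146, 148, 148, 148, 148, 105, 7, 7, 7, 7, 8, 7, 7, 6, 6, 7, 8, 7]
270 92 [149, 147, 147, 150, 148, 150, 149, 105, 9, 8, 7, 7, 8, 7, 6, 7, 7, 6, 8, 7]
300 92 [144, 146, 145, 146, 143, 143, 141, 115, 15, 7, 7, 7, 8, 8, 8, 8, 8, 8, 7, 8]
16.95 [549.8851629  153.14670628 184.25475405] [-0.54254059  0.7732731  -7.26204476] [ 0.10087245 -0.15510538 -0.00962462]
```

The edge stays at row 92, so the carrier is level to about 1° and not moving. I hand in.

```bash
python3 -c "
from station import r, cams, telemetry
print(r.finish_job())"
```

```text
the job is handed in; nothing more can be done
None
```

The red socket is standing in its cup, and I handed the job in at about 17 s with the arm holding the carrier by its bar, about 10 cm up, still and level to about 1°, with the red, blue and green sockets in their cups and the yellow one left on the bench.

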